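Slide the tin home along the rack's backboard

TASK

Gently push the squat food tin straight back until it touches the wooden backboard, then slide it along the board to the right, always against the board and standing on the counter, until it presses firmly on the wooden stop. Do not shove the stop along: it is held on the board only by friction. Let go with the tin snug against both board and stop, and leave everything else where it is.

Things in the scene. Friction and masses are not known exactly. Their poses are not given: they have to be found in the camera images.
- rack: Fixed wooden backboard standing on the counter, 18 thick x 380 long x 70 mm high. Origin at counter height under the middle of the board; its y axis runs along the board (+y to the robot's left), its x axis points away from the robot. The front (robot's) face is the plane x = -9 mm. Two feet stick out 42 mm behind. A wooden stop sits on it (see stop_zone).
- stop_zone (a point): Point fixed to the board, NOT to the stop. The stop is a cheek 18 mm thick, standing out 66 mm in front of the board, 61 mm high, with a saddle on the board's top (to 83 mm). Its left (+y) face lies within 38 mm along the board either side of this point, not measured: feel for it. Only friction holds it: it slides at about 15 N, so press 6 to 12 N. Height 29 mm, 46.7 mm in front of the origin.
- tin_center (a point): Centre (half-way up, 29 mm above the counter) of the squat round food tin, the only tin here: 75.4 mm diameter, 58 mm high, standing upright, 0.2 to 0.35 kg. It slides on the counter at a push of some 1 to 3 N, up to 6 N when also rubbing along the board; starts 15 to 40 mm clear of the board, 70 to 130 mm to the +y side of the board's middle (in the rack's frame).
- candle: Glass candle jar, 76 mm diameter, 90 mm high, standing beyond the right end of the board; origin at the centre of its underside. Leave alone.
- frog: Half-round toy frog, 68 mm diameter, 38 mm high, at the left end of the board; origin under its centre. Leave alone.
- teether: Flat ring, 74 mm diameter, 14 mm thick, lying in front of the board; origin under its centre. Leave alone.
- spice: Spice jar, 42 mm diameter, 106 mm high, standing in front of the board; origin at the centre of its underside. Leave alone.
- salt: Salt shaker, 44 mm diameter, 90 mm high, standing in front of the board; origin at the centre of its underside. Leave alone.
Not all that is in view belongs to the job. What is shaped like the part that bears tin_center but blue is not meant.

How it is judged:
By the outcome, as a careful person would: the job done as asked, in the order asked, and still so for the second after the job is handed in, with the robot touching nothing.
It also fails if it takes over 64 s, if anything falls off the work surface, if the arm or the gripper's body presses on something with over 40 N, if the wrist force passes 120 N, or if a joint passes its speed limit or range.

ROBOT

A 6-joint arm with a two-finger parallel gripper is mounted at the origin on a cart in front of the work surface, level with it; the furniture and walls round the work are solid. World frame = base frame: x ahead of the robot, y to its left, z up, the work surface at z = 0. Lengths are in m, angles in rad, forces in N, time in s.
With the tool pointing down it reaches from about 0.25 to 0.85 m from the base axis. Payload 12.5 kg.
Tool frame: the origin (TCP) lies between the finger pads; the fingertips stand 19 mm ahead of it and the grasp point (between the pads) is the TCP; y points along the fingers, x is the direction in which the jaws open and shut, and the axes are right-handed (so a half turn about y gives the same grasp; the last joint's range is limited). The gripper opens to 93 mm and grips with 3 to 60 N. Pads are 15 mm wide; open, the fingers measure 128 mm over their backs; the gripper's body (75 mm by 188 mm) begins 65 mm behind the grasp point.
Start: joints at [1.106, 0.351, 1.652, -0, 1.139, -0.085], TCP at [0.204, 0.511, 0.238] pointing down, gripper open.
Joint ranges: [-2.75, 2.75], [-0.79, 2.1], [0.01, 2.65], [-1.57, 4.71], [0.07, 3.14], [-2.87, 2.87]. Speed limits (rad/s): [2.22, 2.22, 2.79, 3.14, 3.14, 3.14].

INTERFACE

Orientations are given as a unit quaternion [x, y, z, w].
In Python, from station import ctrl, cams gives the robot as it stands.
- The arm moves only by the tool servo_tool, never from a script. Its argument "rows" is text: rows parted by semicolons, each of 7 numbers parted by spaces: the shift along the world's x, y, z in cm, then the turn, a rotation vector about the world's x, y, z in rad, then the closure in counts, from 0 (fully open) to 255 (shut). In form: tx ty tz ax ay az claw; .... A call has exactly 10 rows; each row is the pose to reach, as a shift and turn from the pose measured when the call began; what a row does not reach only later rows make up. A row lasts 1/8 s, in which the tool goes at most 62.5 mm and 10.7 degrees, less where a joint would pass 70% of its speed; a pose out of reach is approached as far as the arm can. A call with a gripper value outside its range is refused whole. The fingers move at their own pace and stop on an object; the grip force is fixed at half the most. Time passes only in rows, so rows that repeat a pose let the fingers close, or fill a call up. It gives the time, the measured TCP pose, the force and the opening at its end, in the units of the state.
- ctrl.state(): the state, without advancing time (a new reading comes with each control period).
- cams.grab_frame(name): name is "side" or "top"; returns the picture (420x560x3 uint8, red, green, blue); there is no depth.
- cams.calibration(name): a dict with "fx", "fy", "cx", "cy" (pixels), "distortion" ([k1, k2, p1, p2, k3] as OpenCV has them; the pictures are not rectified), "rvec" (rotation vector, rad) and "tvec" (3), from world to camera coordinates, as OpenCV has them. Camera axes: x right, y down, z forward; pixel columns grow to the right and rows downward; lengths in m; the calibration is good to about 2 mm. A picture is of the moment at which its call begins. calibration takes no time and is no camera call.
- ctrl.finish_job(): hands the job in, once; it reports no verdict.
The state is a dict: "clock": time; "q": joint angles; "joint_velocities": joint speeds; "joint_torque": joint torques, N m; "tcp_pos": TCP position; "orientation": TCP orientation; "force": force on the tool from outside, world axes, zero at the start; "ft_torque": the same for the moment, N m; "finger_gap": opening from 0.0 (shut) to 1.0 (fully open).
Only numpy, scipy, OpenCV 4.12 (cv2) and the standard library are available. Lean on these libraries where they do the work, as an engineer would, in place of code of your own. Each camera call takes 0.05 s, during which the arm holds its last target.

## Working session

There is one attempt and no reset: what is moved stays moved. The work goes in short steps, Python scripts to look and compute and a tool call to move; the robot and the scene stay as the last step left them, time stands still between calls to the robot, and variables do not carry over. Pictures are saved under pics/ and viewed, and the job is handed in when it is done.

Besides the shell and the picture viewer there is one more tool, called as a command line: name --argument value ..., lists and objects as JSON in quotes. servo_tool: Moves the arm, as the interface text tells. Its arguments: {"type":"object","properties":{"rows":{"type":"string"}},"required":["rows"]}

```bash
mkdir -p pics; ls
python3 - <<'E'
from station import ctrl,cams
import cv2
for n in("side","top"):
    im=cams.grab_frame(n); cv2.imwrite(f"pics/{n}0.png",im[:,:,::-1]); print(n,cams.calibration(n))
print(ctrl.state())
E
```

```text
pics
side {'fx': 397.615143244562, 'fy': 397.615143244562, 'cx': 281.5427073383961, 'cy': 211.87260229492156, 'distortion': array([-0.11912579,  0.        ,  0.        ,  0.        ,  0.        ]), 'rvec': array([ 2.09516109, -0.13384606,  0.06292444]), 'tvec': array([-0.49558281,  0.1177684 ,  0.80182199])}
top {'fx': 422.5923996499602, 'fy': 422.5923996499602, 'cx': 284.5511036484881, 'cy': 218.58657021013576, 'distortion': array([0.01293749, 0.        , 0.        , 0.        , 0.        ]), 'rvec': array([ 2.13222327, -2.07436301,  0.23709274]), 'tvec': array([0.06309419, 0.52470252, 1.03580848])}
{'clock': 0.1, 'q': array([ 1.10639832e+00,  3.51204057e-01,  1.65235498e+00, -1.28715290e-05,
        1.13911727e+00, -8.46136228e-02]), 'joint_velocities': array([-2.87433199e-03, -2.44557287e-03, -1.26485552e-03, -8.43604461e-05,
        1.42624923e-03, -1.12328255e-03]), 'joint_torque': array([ 1.03298291e-03, -4.98034322e+01, -2.85700357e+01,  7.00420677e-02,
        2.39555212e-02, -2.15707064e-05]), 'tcp_pos': array([0.20374984, 0.51055099, 0.23714531]), 'orientation': array([ 0.58557859,  0.39630511, -0.39696949, -0.58519671]), 'force': array([ 0.65735185, -0.51712852, -0.22448217]), 'ft_torque': array([-0.03674037,  0.05292707, -0.00570124]), 'finger_gap': 1.004278416496659}
```

View pics/side0.png

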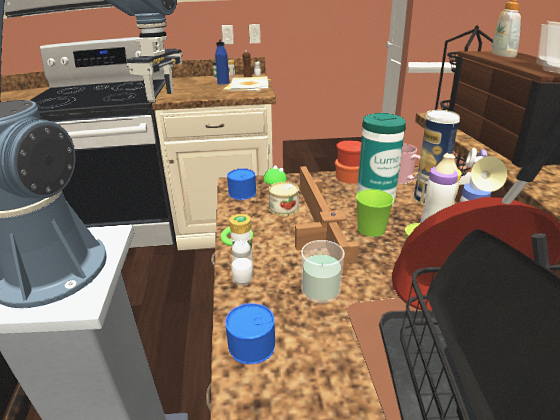

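View pics/top0.png

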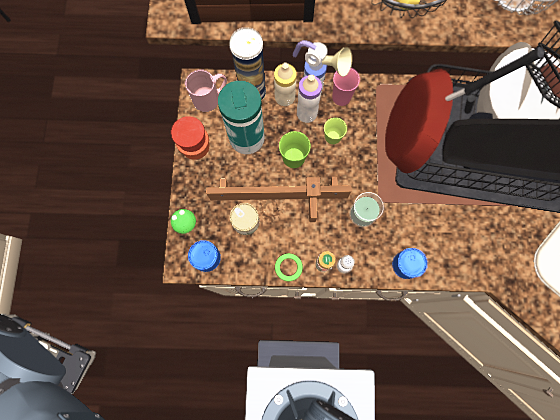

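The top view shows three candidates for the tin: the cream-topped tin with a fruit label at top (244,218) / side (284,198), and two blue ones at top (203,256) and (411,263), which are ruled out. The stop is at about (313,200), the candle at (367,210) and the frog at (183,221).

Run:
```python
import cv2
a=cv2.imread("pics/top0.png")[165:285,160:400]; cv2.imwrite("pics/topc.png",cv2.resize(a,None,fx=3.3,fy=3.3,interpolation=cv2.INTER_CUBIC))
a=cv2.imread("pics/side0.png")[150:310,205:385]; cv2.imwrite("pics/sidec.png",cv2.resize(a,None,fx=3.7,fy=3.7,interpolation=cv2.INTER_CUBIC))
```

```text
(no output)
```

View pics/topc.png

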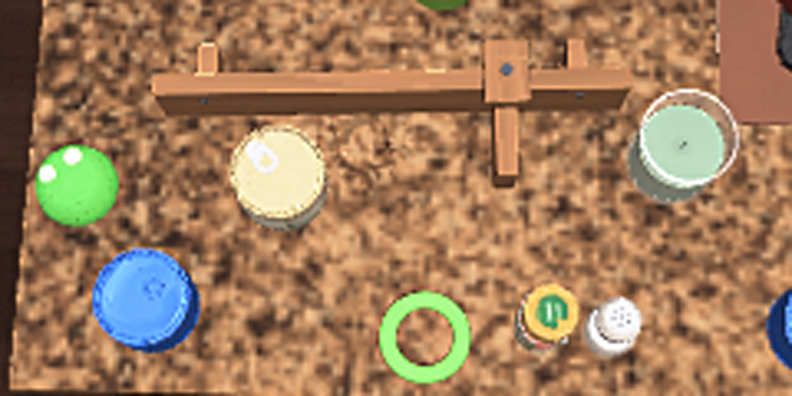

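View pics/sidec.png

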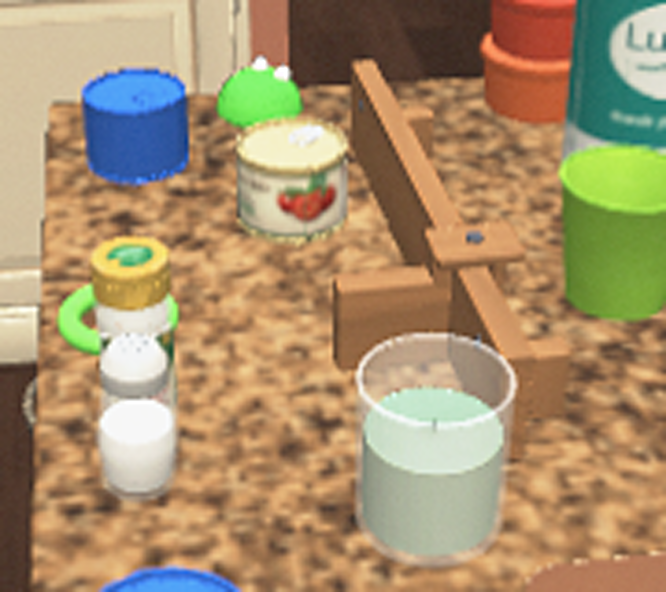

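```bash
cat > h.py <<'E'
import numpy as np, cv2
from station import ctrl,cams
def ray(n,uv):
    c=cams.calibration(n);K=np.array([[c['fx'],0,c['cx']],[0,c['fy'],c['cy']],[0,0,1]])
    p=cv2.undistortPoints(np.array([[uv]],float),K,c['distortion'])[0,0]
    R=cv2.Rodrigues(c['rvec'])[0];o=-R.T@c['tvec'];return o,R.T@np.array([p[0],p[1],1])
def at(n,uv,z):
    o,d=ray(n,uv);return o+d*(z-o[2])/d[2]
def tri(u1,u2):
    o,d=ray('top',u1);p,e=ray('side',u2)
    s=np.linalg.lstsq(np.c_[d,-e],p-o,rcond=None)[0];a=o+d*s[0];b=p+e*s[1];return (a+b)/2,np.linalg.norm(a-b)
def proj(n,P):
    c=cams.calibration(n);K=np.array([[c['fx'],0,c['cx']],[0,c['fy'],c['cy']],[0,0,1]])
    return cv2.projectPoints(np.array(P,float).reshape(-1,3),c['rvec'],c['tvec'],K,c['distortion'])[0][:,0]
T=lambda x,y:(x/3.3+160-.35,y/3.3+165-.35)
S=lambda x,y:(x/3.7+205-.36,y/3.7+150-.36)
E
python3 - <<'E'
from h import *
np.set_printoptions(precision=4,suppress=True)
print('tin tri',tri(T(278,173),S(292,147)))
for p in[(278,173),(231,173),(325,173),(278,128),(278,218)]:print('tin58',at('top',T(*p),.058))
for k,p in dict(fl=(156,97),fr=(630,90),bl=(152,76),br=(632,70)).items():print(k,at('top',T(*p),.07))
for k,p in dict(botl=(168,115),botr=(627,108)).items():print(k,at('top',T(*p),.0))
for k,p in dict(cl0=(494,107),cl1=(497,178),cr0=(517,107),cr1=(519,178)).items():print(k,at('top',T(*p),.061))
for k,p in dict(frog=(77,186)).items():print(k,at('top',T(*p),.02))
print('candle',at('top',T(683,147),.06)); print('ring',at('top',T(425,338),.01),'spice',at('top',T(553,312),.106),'salt',at('top',T(617,318),.09),'blue',at('top',T(143,298),.058))
print('side board',tri(T(152,76),S(357,62)),tri(T(535,183),S(333,283)))
print('stop corner', tri(T(497,178),S(334,285)))
E
```

```text
tin tri (array([0.5264, 0.1836, 0.052 ]), np.float64(0.001970809112586799))
tin58 [0.524 0.183 0.058]
tin58 [0.523  0.2199 0.058 ]
tin58 [0.5251 0.1461 0.058 ]
tin58 [0.5605 0.1848 0.058 ]
tin58 [0.488  0.1813 0.058 ]
fl [0.5799 0.2805 0.07  ]
fr [ 0.5961 -0.0922  0.07  ]
bl [0.597  0.2849 0.07  ]
br [ 0.6126 -0.0939  0.07  ]
botl [0.5844 0.2831 0.    ]
botr [ 0.6013 -0.1007  0.    ]
cl0 [0.5818 0.0142 0.061 ]
cl1 [0.5241 0.0111 0.061 ]
cr0 [ 0.5823 -0.004   0.061 ]
cr1 [ 0.5246 -0.0062  0.061 ]
frog [0.5173 0.3491 0.02  ]
candle [ 0.5535 -0.1352  0.06  ]
ring [0.403  0.0638 0.01  ] spice [ 0.414  -0.0287  0.106 ] salt [ 0.413 -0.078  0.09 ] blue [0.4225 0.282  0.058 ]
side board (array([0.5928, 0.2853, 0.0674]), np.float64(0.009474947825436465)) (array([ 0.5217, -0.018 ,  0.0704]), np.float64(0.0056683739392429395))
stop corner (array([0.528 , 0.0104, 0.0511]), np.float64(0.0031000040676414905))
```

Run:
```python
from h import *
from scipy.spatial.transform import Rotation as R
np.set_printoptions(precision=4,suppress=True)
s=ctrl.state();M=R.from_quat(s['orientation']).as_matrix();print(M)
print(np.degrees(np.arctan2(M[1,0],M[0,0])))
y=.0435
def w(p,c): return c+np.array([[np.cos(y),-np.sin(y)],[np.sin(y),np.cos(y)]])@np.array(p)
# overlay check: rack center fit, tin, stop
c=np.array([.5975,.094])
for off in [0]:
    pts=[(*w((a,b),c),z) for z in(.07,0) for a,b in((-.009,.19),(-.009,-.19),(.009,-.19),(.009,.19))]
    a=cv2.imread("pics/top0.png");b=cv2.imread("pics/side0.png")
    t=np.linspace(0,6.28,60);tin=np.array([.5255,.1835])
    out=[]
    for n,im,(x0,y0,x1,y1),k in(("top",a,(160,165,400,285),3.3),("side",b,(205,150,385,310),3.7)):
        im=cv2.resize(im[y0:y1,x0:x1],None,fx=k,fy=k,interpolation=cv2.INTER_CUBIC)
        def line(P,col):
            q=((proj(n,P)-[x0,y0]+.5)*k).astype(int);cv2.polylines(im,[q],True,col,1)
        line(pts[:4],(255,0,0));line(pts[4:],(255,255,0))
        for z in(.058,0):line([(tin[0]+.0377*np.cos(u),tin[1]+.0377*np.sin(u),z) for u in t],(0,0,255))
        cv2.imwrite(f"pics/ov_{n}.png",im)
```

```text
[[ 0.3707 -0.0005 -0.9287]
 [ 0.9287 -0.001   0.3707]
 [-0.0011 -1.      0.0001]]
68.24026882707595
```

View pics/ov_top.png

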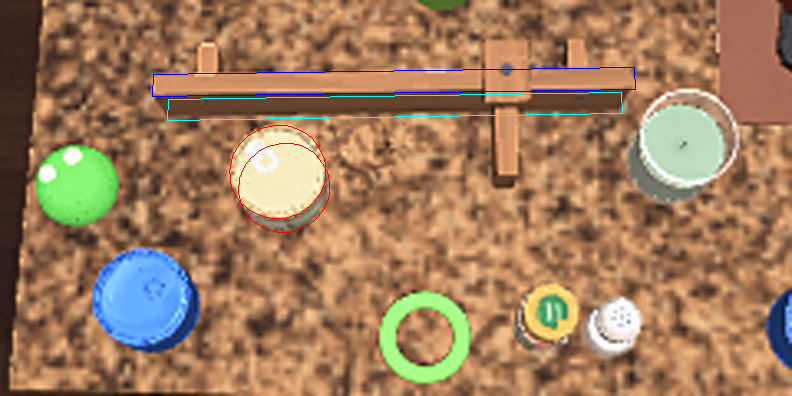

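View pics/ov_side.png

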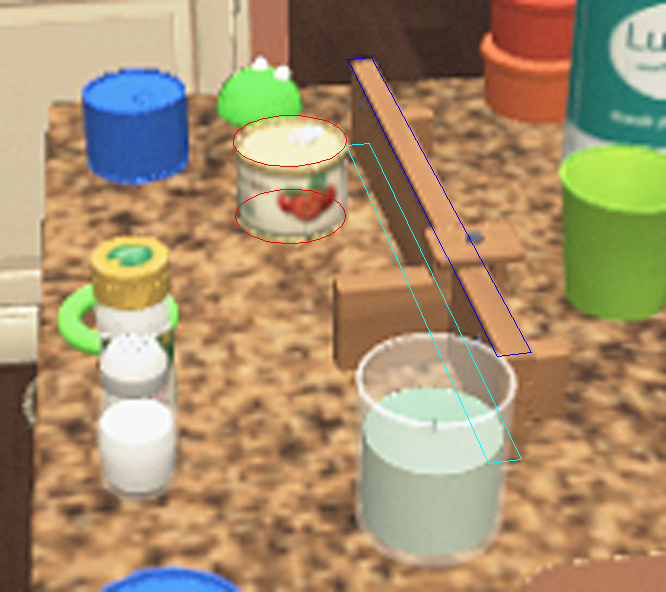

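servo_tool --rows "3 -3 0 0 0 -0.04 97;6 -6 0 0 0 -0.09 97;10 -10 0 0 0 -0.14 97;14 -14 0 0 0 -0.19 97;17.5 -18 0 0 0 -0.24 97;21 -22 0 0 0 -0.29 97;24.5 -25.5 0 0 0 -0.33 97;27.4 -28.4 0 0 0 -0.362 97;27.4 -28.4 0 0 0 -0.362 97;27.4 -28.4 0 0 0 -0.362 97"

```text
clock: 1.35
tcp_pos: [0.4772, 0.2268, 0.2369]
orientation: [0.647, 0.284, -0.285, -0.647]
force: [-0.1, -0.3, 0.3]
finger_gap: 0.62
```

servo_tool --rows "0 0 -4 0 0 0 97;0 0 -8 0 0 0 97;0 0 -12 0 0 0 97;0 0 -15 0 0 0 97;0 0 -17 0 0 0 97;0 0 -18.5 0 0 0 97;0 0 -19.5 0 0 0 97;0 0 -20.2 0 0 0 97;0 0 -20.2 0 0 0 97;0 0 -20.2 0 0 0 97"

```text
clock: 2.6
tcp_pos: [0.4775, 0.2269, 0.0353]
orientation: [0.647, 0.284, -0.285, -0.647]
force: [-0.7, -0.4, 0.3]
finger_gap: 0.621
```

```bash
cat > look.py <<'E'
import sys
from h import *
t=sys.argv[1]
for n,(x0,y0,x1,y1),k in(("top",(160,165,400,285),3.3),("side",(205,120,385,300),3.3)):
    im=cams.grab_frame(n)[:,:,::-1];cv2.imwrite(f"pics/{n}_{t}_full.png",im)
    cv2.imwrite(f"pics/{n}_{t}.png",cv2.resize(im[y0:y1,x0:x1],None,fx=k,fy=k,interpolation=cv2.INTER_CUBIC))
s=ctrl.state();print(s['clock'],s['tcp_pos'],s['force'],s['finger_gap'])
E
python3 look.py a
```

```text
2.7 [0.47752912 0.22687805 0.03534788] [ 1.20169764 -0.71661418 -0.31458612] 0.6215574913296568
```

View pics/top_a.png

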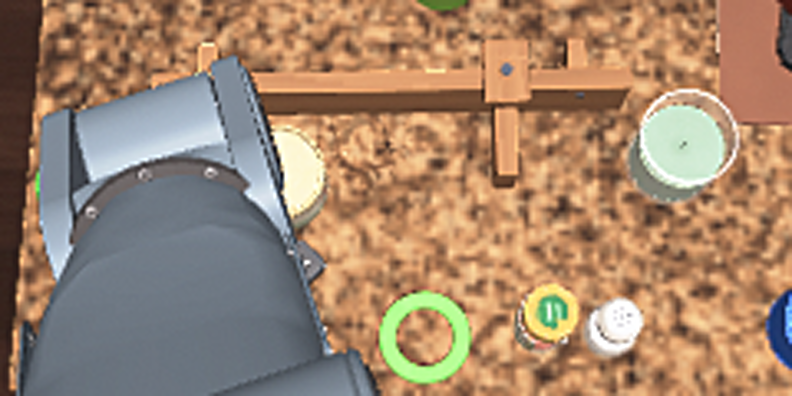

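View pics/side_a.png

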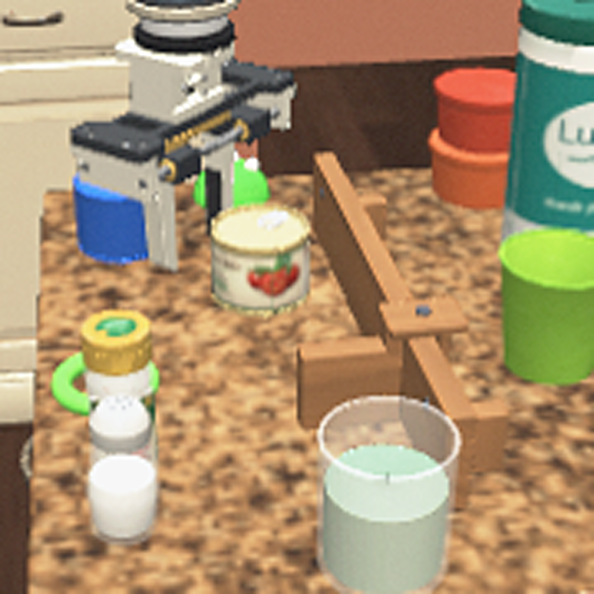

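servo_tool --rows "0.4 -0.5 0 0 0 0 97;0.8 -1 0 0 0 0 97;1.2 -1.5 0 0 0 0 97;1.6 -1.9 0 0 0 0 97;1.8 -2.1 0 0 0 0 97;1.9 -2.1 0 0 0 0 97;1.9 -2.1 0 0 0 0 97;1.9 -2.1 0 0 0 0 97;1.9 -2.1 0 0 0 0 97;1.9 -2.1 0 0 0 0 97"

```text
clock: 3.95
tcp_pos: [0.4965, 0.2059, 0.0353]
orientation: [0.647, 0.284, -0.285, -0.647]
force: [-0.3, -0.1, 0.4]
finger_gap: 0.622
```

```bash
python3 look.py b
```

```text
4.05 [0.49647994 0.20589712 0.03533599] [-0.38336594  0.49121085 -0.07044784] 0.6213596287499003
```

View pics/side_b.png

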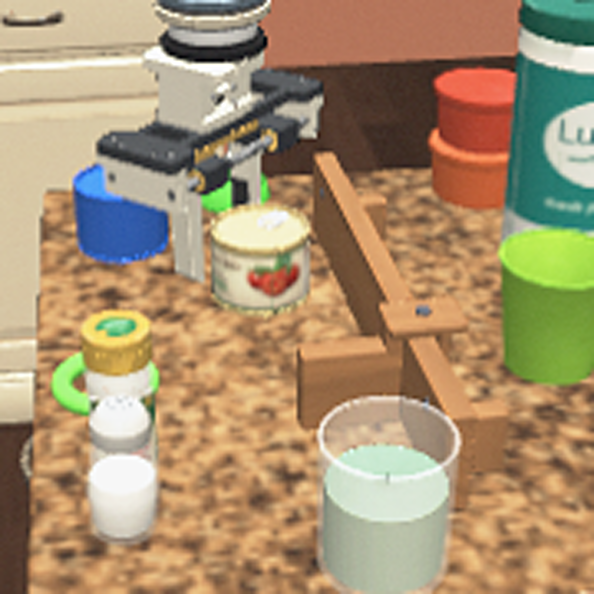

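The front finger stands just short of the tin, which has not moved (rim centre still about (260,228) in the crop). Next I push straight back.

servo_tool --rows "0.2 0.01 0 0 0 0 97;0.4 0.02 0 0 0 0 97;0.6 0.03 0 0 0 0 97;0.8 0.03 0 0 0 0 97;1.0 0.04 0 0 0 0 97;1.2 0.05 0 0 0 0 97;1.4 0.06 0 0 0 0 97;1.6 0.07 0 0 0 0 97;1.7 0.07 0 0 0 0 97;1.8 0.08 0 0 0 0 97"

```text
clock: 5.3
tcp_pos: [0.5145, 0.2067, 0.0353]
orientation: [0.647, 0.284, -0.285, -0.647]
force: [-2.0, -1.1, 0.3]
finger_gap: 0.623
```

```bash
python3 look.py c
```

```text
5.4 [0.51462389 0.20669285 0.03533364] [-1.25692076 -0.2620916   0.5701617 ] 0.617477385226961
```

View pics/side_c.png

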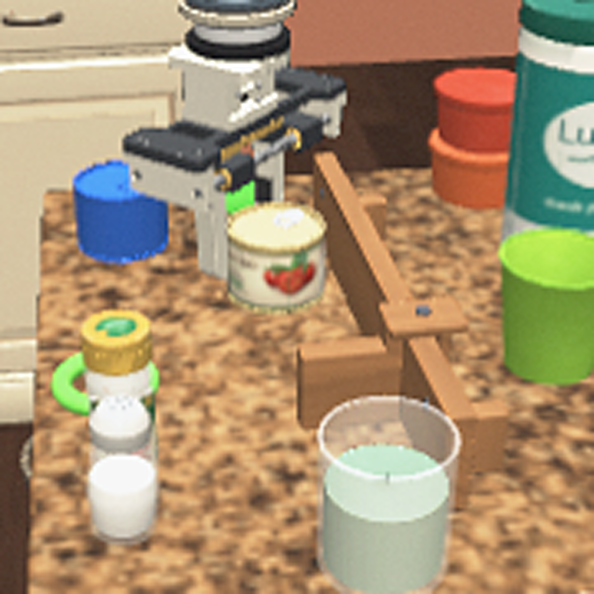

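The tin moved back about 10 mm (its rim right edge now at about 326) and the force was 2 N. I continue in smaller steps.

servo_tool --rows "0.1 0 0 0 0 0 97;0.2 0.01 0 0 0 0 97;0.3 0.01 0 0 0 0 97;0.4 0.02 0 0 0 0 97;0.5 0.02 0 0 0 0 97;0.6 0.03 0 0 0 0 97;0.6 0.03 0 0 0 0 97;0.6 0.03 0 0 0 0 97;0.6 0.03 0 0 0 0 97;0.6 0.03 0 0 0 0 97"

```text
clock: 6.65
tcp_pos: [0.5207, 0.207, 0.0354]
orientation: [0.647, 0.285, -0.285, -0.647]
force: [0.5, -0.1, -0.5]
finger_gap: 0.619
```

servo_tool --rows "0.03 0 0 0 0 0 97;0.06 0 0 0 0 0 97;0.09 0 0 0 0 0 97;0.12 0 0 0 0 0 97;0.15 0.01 0 0 0 0 97;0.18 0.01 0 0 0 0 97;0.2 0.01 0 0 0 0 97;0.2 0.01 0 0 0 0 97;0.2 0.01 0 0 0 0 97;0.2 0.01 0 0 0 0 97"

```text
clock: 7.9
tcp_pos: [0.5228, 0.2071, 0.0354]
orientation: [0.647, 0.285, -0.285, -0.647]
force: [-1.1, -0.4, -0.1]
finger_gap: 0.62
```

servo_tool --rows "0.03 0 0 0 0 0 97;0.06 0 0 0 0 0 97;0.09 0 0 0 0 0 97;0.12 0 0 0 0 0 97;0.15 0.01 0 0 0 0 97;0.15 0.01 0 0 0 0 97;0.15 0.01 0 0 0 0 97;0.15 0.01 0 0 0 0 97;0.15 0.01 0 0 0 0 97;0.15 0.01 0 0 0 0 97"

```text
clock: 9.15
tcp_pos: [0.5243, 0.2072, 0.0354]
orientation: [0.647, 0.285, -0.285, -0.647]
force: [-2.1, -0.3, -0.2]
finger_gap: 0.618
```

```bash
python3 look.py d
```

```text
9.25 [0.5242625  0.20724078 0.03538999] [-0.66735012  0.16065319 -0.3831284 ] 0.6174865837090482
```

View pics/side_d.png

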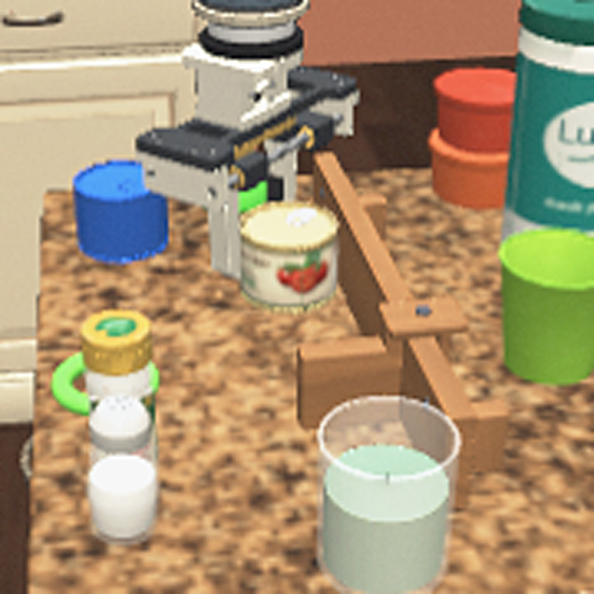

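View pics/top_d.png

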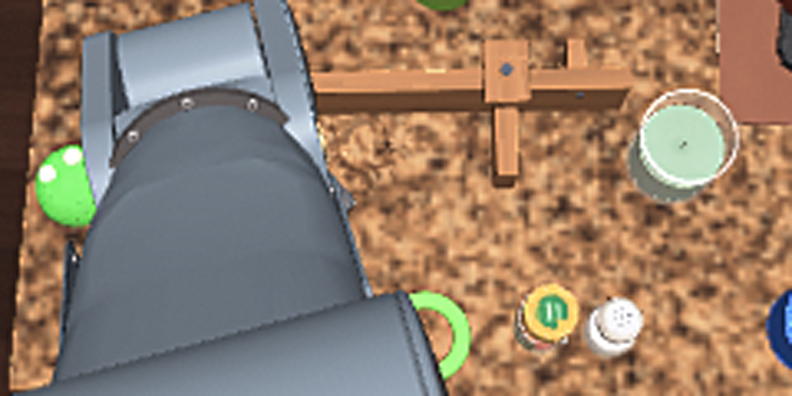

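servo_tool --rows "0.02 0 0 0 0 0 97;0.04 0 0 0 0 0 97;0.06 0 0 0 0 0 97;0.08 0 0 0 0 0 97;0.1 0 0 0 0 0 97;0.12 0.01 0 0 0 0 97;0.14 0.01 0 0 0 0 97;0.15 0.01 0 0 0 0 97;0.15 0.01 0 0 0 0 97;0.15 0.01 0 0 0 0 97"

```text
clock: 10.5
tcp_pos: [0.5257, 0.2073, 0.0354]
orientation: [0.647, 0.285, -0.285, -0.647]
force: [-3.0, 0.4, -0.3]
finger_gap: 0.619
```

Run:
```python
from h import *
f=lambda x,y:at('side',(x/3.3+205-.35,y/3.3+120-.35),.058)
print(f(260,228),f(289,227))
```

```text
[0.5261116  0.17581461 0.058     ] [0.54771069 0.17440712 0.058     ]
```

servo_tool --rows "0.02 0 0 0 0 0 97;0.04 0 0 0 0 0 97;0.06 0 0 0 0 0 97;0.08 0 0 0 0 0 97;0.1 0 0 0 0 0 97;0.12 0.01 0 0 0 0 97;0.14 0.01 0 0 0 0 97;0.15 0.01 0 0 0 0 97;0.15 0.01 0 0 0 0 97;0.15 0.01 0 0 0 0 97"

```text
clock: 11.75
tcp_pos: [0.5259, 0.2073, 0.0352]
orientation: [-0.647, -0.283, 0.286, 0.647]
force: [-9.6, 0.3, 4.6]
finger_gap: 0.62
```

```bash
python3 look.py e
```

```text
11.85 [0.52591941 0.20730977 0.03518493] [-9.10767219  0.61254924  4.77373795] 0.6177939858396275
```

View pics/side_e.png

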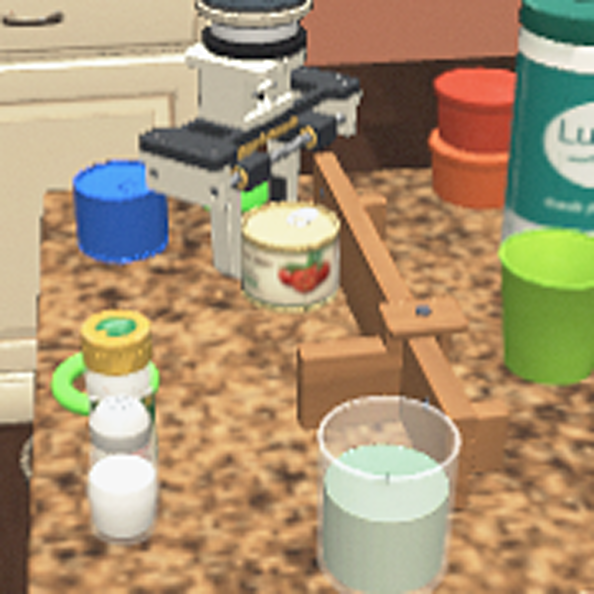

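The tin is on the board at TCP x ≈ 0.526, with Fx −9 N and the rim touching at (338,245). Next is the slide to the right along the board direction, with a small bias towards the board.

servo_tool --rows "0.04 0 0 0 0 0 97;0.04 -0.1 0 0 0 0 97;0.05 -0.25 0 0 0 0 97;0.06 -0.4 0 0 0 0 97;0.06 -0.55 0 0 0 0 97;0.07 -0.7 0 0 0 0 97;0.08 -0.85 0 0 0 0 97;0.08 -1 0 0 0 0 97;0.08 -1 0 0 0 0 97;0.08 -1 0 0 0 0 97"

```text
clock: 13.1
tcp_pos: [0.5263, 0.1977, 0.0352]
orientation: [-0.647, -0.283, 0.286, 0.648]
force: [-6.1, 3.4, 2.3]
finger_gap: 0.621
```

```bash
python3 look.py f
```

```text
13.2 [0.52632129 0.19770903 0.03518403] [-5.70276588  3.62306934  2.01032538] 0.619852405258835
```

View pics/side_f.png

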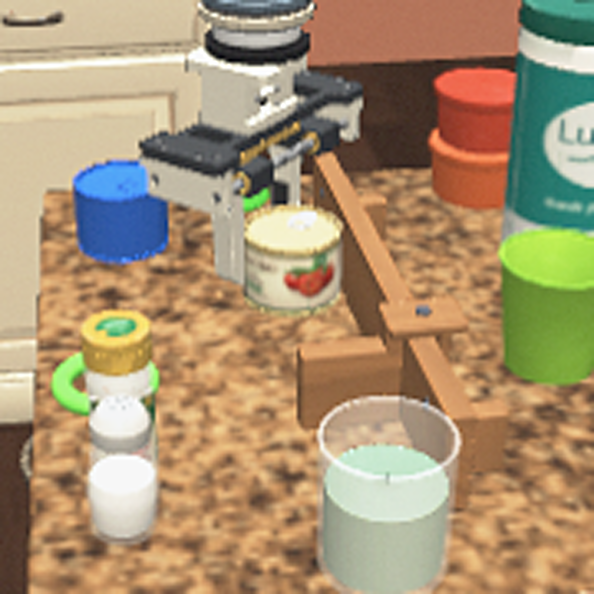

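The tin slides along with the gripper, still on the board. I continue.

servo_tool --rows "0.04 -0.2 0 0 0 0 97;0.05 -0.5 0 0 0 0 97;0.07 -0.9 0 0 0 0 97;0.09 -1.3 0 0 0 0 97;0.11 -1.7 0 0 0 0 97;0.12 -2.1 0 0 0 0 97;0.14 -2.5 0 0 0 0 97;0.16 -2.9 0 0 0 0 97;0.18 -3.3 0 0 0 0 97;0.18 -3.5 0 0 0 0 97"

```text
clock: 14.45
tcp_pos: [0.5278, 0.163, 0.0352]
orientation: [-0.647, -0.283, 0.286, 0.648]
force: [-5.0, 4.8, 1.7]
finger_gap: 0.619
```

servo_tool --rows "0.04 -0.2 0 0 0 0 97;0.06 -0.5 0 0 0 0 97;0.07 -0.9 0 0 0 0 97;0.09 -1.3 0 0 0 0 97;0.11 -1.7 0 0 0 0 97;0.13 -2.1 0 0 0 0 97;0.14 -2.5 0 0 0 0 97;0.16 -2.9 0 0 0 0 97;0.17 -3.1 0 0 0 0 97;0.17 -3.2 0 0 0 0 97"

```text
clock: 15.7
tcp_pos: [0.5292, 0.1313, 0.0352]
orientation: [-0.646, -0.283, 0.287, 0.648]
force: [-5.3, 4.8, 1.2]
finger_gap: 0.618
```

```bash
python3 look.py g
```

```text
15.8 [0.52916416 0.13127465 0.03520083] [-5.23978028  2.97683     0.38282558] 0.6203777788443178
```

View pics/side_g.png

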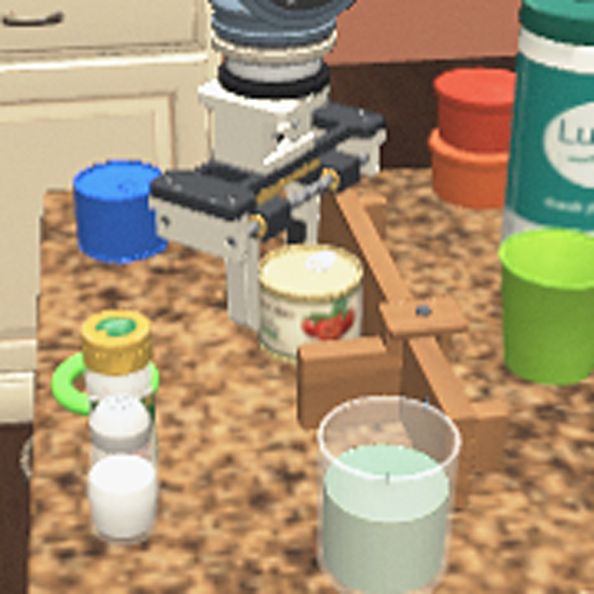

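View pics/top_g.png

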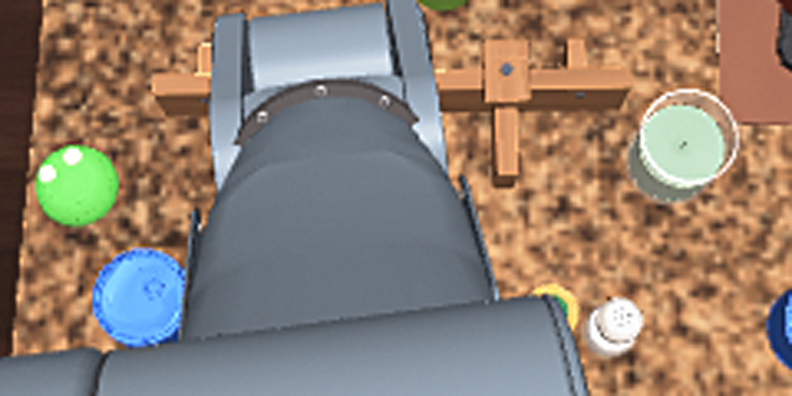

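Run:
```python
from h import *
f=lambda x,y:at('side',(x/3.3+205-.35,y/3.3+120-.35),.058)
print(f(293,229),f(310,271))
print(at('side',(297/3.3+204.65,350/3.3+119.65),.061))
```

```text
[0.55017691 0.17074305 0.058     ] [0.55242064 0.10505107 0.058     ]
[ 0.52717627 -0.00077097  0.061     ]
```

servo_tool --rows "0.04 -0.2 0 0 0 0 97;0.06 -0.6 0 0 0 0 97;0.08 -1.1 0 0 0 0 97;0.1 -1.6 0 0 0 0 97;0.12 -2.1 0 0 0 0 97;0.15 -2.6 0 0 0 0 97;0.17 -3.1 0 0 0 0 97;0.19 -3.6 0 0 0 0 97;0.21 -3.9 0 0 0 0 97;0.21 -4.0 0 0 0 0 97"

```text
clock: 17.05
tcp_pos: [0.5309, 0.0916, 0.0352]
orientation: [-0.646, -0.283, 0.287, 0.648]
force: [-5.3, 6.0, 2.3]
finger_gap: 0.621
```

servo_tool --rows "0.03 -0.1 0 0 0 0 97;0.04 -0.2 0 0 0 0 97;0.04 -0.3 0 0 0 0 97;0.05 -0.4 0 0 0 0 97;0.05 -0.5 0 0 0 0 97;0.06 -0.6 0 0 0 0 97;0.06 -0.7 0 0 0 0 97;0.07 -0.8 0 0 0 0 97;0.07 -0.9 0 0 0 0 97;0.07 -1.0 0 0 0 0 97"

```text
clock: 18.3
tcp_pos: [0.5313, 0.0819, 0.0352]
orientation: [-0.646, -0.283, 0.287, 0.648]
force: [-4.9, 3.5, 1.4]
finger_gap: 0.621
```

```bash
python3 look.py h
```

```text
18.4 [0.53127573 0.08179674 0.03519311] [-5.64004152  3.92025071  2.48030803] 0.6205629288522388
```

View pics/side_h.png

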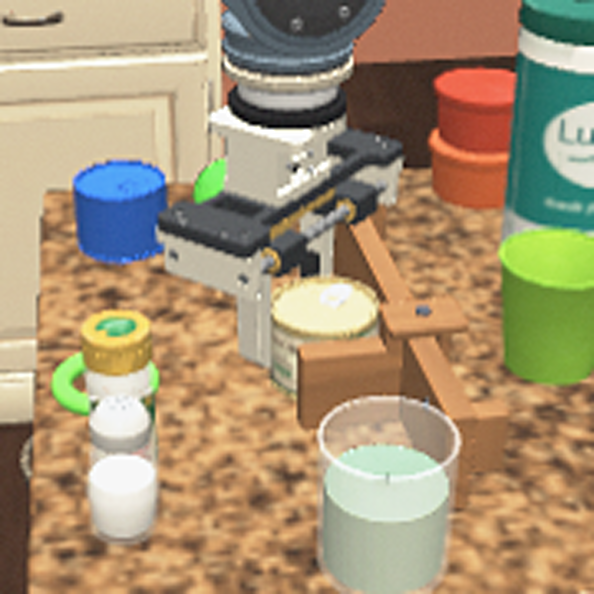

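View pics/top_h.png

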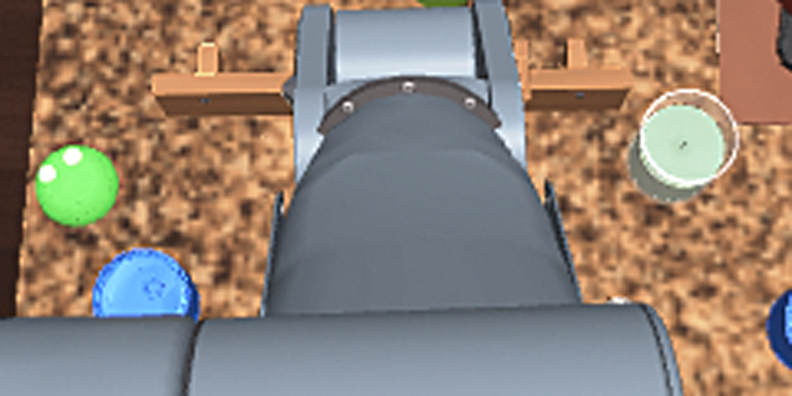

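servo_tool --rows "0.03 -0.05 0 0 0 0 97;0.03 -0.1 0 0 0 0 97;0.04 -0.15 0 0 0 0 97;0.04 -0.2 0 0 0 0 97;0.04 -0.25 0 0 0 0 97;0.04 -0.3 0 0 0 0 97;0.04 -0.35 0 0 0 0 97;0.05 -0.4 0 0 0 0 97;0.05 -0.45 0 0 0 0 97;0.05 -0.5 0 0 0 0 97"

```text
clock: 19.65
tcp_pos: [0.5315, 0.0772, 0.0352]
orientation: [-0.646, -0.283, 0.288, 0.648]
force: [-4.8, 4.6, 1.8]
finger_gap: 0.621
```

servo_tool --rows "0.03 -0.02 0 0 0 0 97;0.03 -0.05 0 0 0 0 97;0.03 -0.07 0 0 0 0 97;0.03 -0.1 0 0 0 0 97;0.03 -0.12 0 0 0 0 97;0.03 -0.15 0 0 0 0 97;0.04 -0.18 0 0 0 0 97;0.04 -0.2 0 0 0 0 97;0.04 -0.2 0 0 0 0 97;0.04 -0.2 0 0 0 0 97"

```text
clock: 20.9
tcp_pos: [0.5315, 0.0756, 0.0352]
orientation: [-0.645, -0.283, 0.288, 0.649]
force: [-5.2, 4.9, 2.2]
finger_gap: 0.623
```

servo_tool --rows "0.03 -0.02 0 0 0 0 97;0.03 -0.05 0 0 0 0 97;0.03 -0.07 0 0 0 0 97;0.03 -0.1 0 0 0 0 97;0.03 -0.12 0 0 0 0 97;0.03 -0.15 0 0 0 0 97;0.04 -0.17 0 0 0 0 97;0.04 -0.17 0 0 0 0 97;0.04 -0.17 0 0 0 0 97;0.04 -0.17 0 0 0 0 97"

```text
clock: 22.15
tcp_pos: [0.5316, 0.0742, 0.0352]
orientation: [-0.645, -0.283, 0.288, 0.649]
force: [-5.0, 4.9, 1.2]
finger_gap: 0.623
```

servo_tool --rows "0.03 -0.02 0 0 0 0 97;0.03 -0.05 0 0 0 0 97;0.03 -0.07 0 0 0 0 97;0.03 -0.1 0 0 0 0 97;0.03 -0.12 0 0 0 0 97;0.03 -0.15 0 0 0 0 97;0.04 -0.17 0 0 0 0 97;0.04 -0.17 0 0 0 0 97;0.04 -0.17 0 0 0 0 97;0.04 -0.17 0 0 0 0 97"

```text
clock: 23.4
tcp_pos: [0.5316, 0.0729, 0.0352]
orientation: [-0.645, -0.283, 0.288, 0.649]
force: [-5.7, 4.3, 1.7]
finger_gap: 0.622
```

```bash
python3 look.py i
```

```text
23.5 [0.53163674 0.07290057 0.03518714] [-5.67376863  4.33748773  2.46388672] 0.6164118264924336
```

View pics/side_i.png

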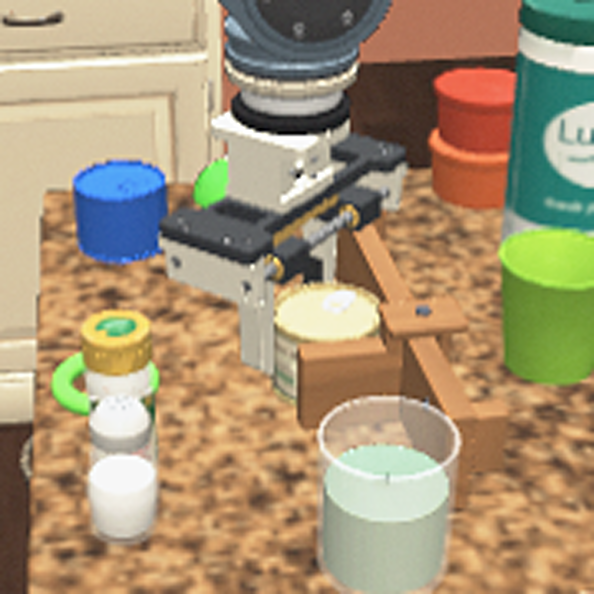

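servo_tool --rows "0.03 -0.02 0 0 0 0 97;0.03 -0.05 0 0 0 0 97;0.03 -0.07 0 0 0 0 97;0.03 -0.1 0 0 0 0 97;0.03 -0.12 0 0 0 0 97;0.03 -0.15 0 0 0 0 97;0.04 -0.17 0 0 0 0 97;0.04 -0.17 0 0 0 0 97;0.04 -0.17 0 0 0 0 97;0.04 -0.17 0 0 0 0 97"

```text
clock: 24.75
tcp_pos: [0.5317, 0.0716, 0.0352]
orientation: [-0.645, -0.283, 0.289, 0.649]
force: [-5.8, 4.3, 2.2]
finger_gap: 0.621
```

servo_tool --rows "0.03 -0.02 0 0 0 0 97;0.03 -0.05 0 0 0 0 97;0.03 -0.07 0 0 0 0 97;0.03 -0.1 0 0 0 0 97;0.03 -0.12 0 0 0 0 97;0.03 -0.15 0 0 0 0 97;0.04 -0.17 0 0 0 0 97;0.04 -0.17 0 0 0 0 97;0.04 -0.17 0 0 0 0 97;0.04 -0.17 0 0 0 0 97"

```text
clock: 26.0
tcp_pos: [0.5317, 0.0703, 0.0352]
orientation: [-0.644, -0.283, 0.289, 0.649]
force: [-5.6, 4.6, 2.4]
finger_gap: 0.623
```

servo_tool --rows "0.03 -0.02 0 0 0 0 97;0.03 -0.04 0 0 0 0 97;0.03 -0.06 0 0 0 0 97;0.03 -0.08 0 0 0 0 97;0.03 -0.1 0 0 0 0 97;0.03 -0.12 0 0 0 0 97;0.03 -0.12 0 0 0 0 97;0.03 -0.12 0 0 0 0 97;0.03 -0.12 0 0 0 0 97;0.03 -0.12 0 0 0 0 97"

```text
clock: 27.25
tcp_pos: [0.5317, 0.0694, 0.0352]
orientation: [-0.644, -0.283, 0.289, 0.649]
force: [-4.7, 4.6, 1.5]
finger_gap: 0.617
```

servo_tool --rows "0.03 -0.02 0 0 0 0 97;0.03 -0.04 0 0 0 0 97;0.03 -0.06 0 0 0 0 97;0.03 -0.08 0 0 0 0 97;0.03 -0.1 0 0 0 0 97;0.03 -0.12 0 0 0 0 97;0.03 -0.12 0 0 0 0 97;0.03 -0.12 0 0 0 0 97;0.03 -0.12 0 0 0 0 97;0.03 -0.12 0 0 0 0 97"

```text
clock: 28.5
tcp_pos: [0.5317, 0.0691, 0.0352]
orientation: [-0.644, -0.283, 0.289, 0.65]
force: [-4.7, 9.3, 2.3]
finger_gap: 0.618
```

Contact with the stop: Fy rose from 4.6 to 9.3 N and motion stalled at y = 0.069. One firmer press follows.

servo_tool --rows "0.03 -0.03 0 0 0 0 97;0.03 -0.06 0 0 0 0 97;0.03 -0.08 0 0 0 0 97;0.03 -0.1 0 0 0 0 97;0.03 -0.11 0 0 0 0 97;0.03 -0.12 0 0 0 0 97;0.03 -0.13 0 0 0 0 97;0.03 -0.13 0 0 0 0 97;0.03 -0.13 0 0 0 0 97;0.03 -0.13 0 0 0 0 97"

```text
clock: 29.75
tcp_pos: [0.5317, 0.0691, 0.0352]
orientation: [-0.643, -0.283, 0.29, 0.65]
force: [-5.1, 10.9, 1.9]
finger_gap: 0.622
```

```bash
python3 look.py j
```

```text
29.85 [0.5317452  0.06903477 0.03523349] [-5.25583718 11.31737776  2.32385129] 0.6225097875813529
```

View pics/side_j.png

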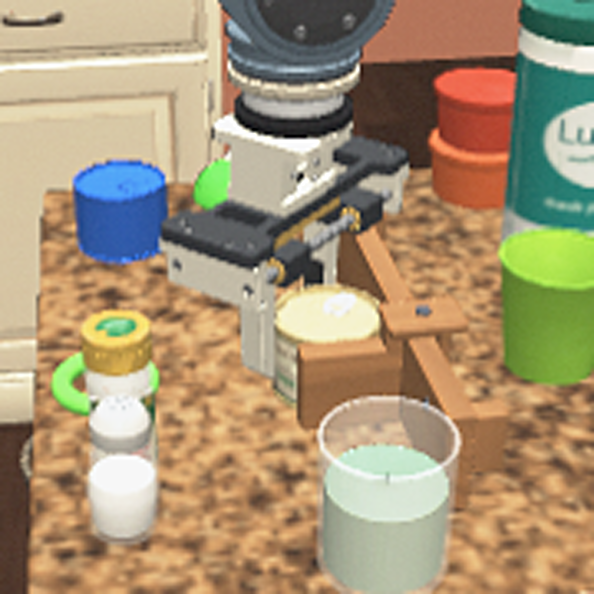

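servo_tool --rows "0.03 -0.04 0 0 0 0 97;0.03 -0.08 0 0 0 0 97;0.03 -0.1 0 0 0 0 97;0.03 -0.12 0 0 0 0 97;0.03 -0.13 0 0 0 0 97;0.03 -0.14 0 0 0 0 97;0.03 -0.15 0 0 0 0 97;0.03 -0.15 0 0 0 0 97;0.03 -0.15 0 0 0 0 97;0.03 -0.15 0 0 0 0 97"

```text
clock: 31.1
tcp_pos: [0.5317, 0.0689, 0.0353]
orientation: [-0.642, -0.283, 0.29, 0.651]
force: [-4.6, 13.6, 2.2]
finger_gap: 0.616
```

servo_tool --rows "0 0 0 0 0 0 97;-0.02 0.02 0 0 0 0 97;-0.06 0.06 0 0 0 0 97;-0.15 0.15 0 0 0 0 97;-0.4 0.4 0 0 0 0 97;-0.8 0.8 0 0 0 0 97;-1.3 1.3 0 0 0 0 97;-2 1.9 0 0 0 0 97;-2.7 2.6 0 0 0 0 97;-3.2 3.1 0 0 0 0 97"

```text
clock: 32.35
tcp_pos: [0.4992, 0.1005, 0.0353]
orientation: [-0.642, -0.283, 0.29, 0.651]
force: [-0.7, 0.6, -0.0]
finger_gap: 0.619
```

servo_tool --rows "0 0 1 0 0 0 97;0 0 3 0 0 0 97;0 0 6 0 0 0 97;0 0 10 0 0 0 97;-3 2 14 0 0 0 97;-7 5 18 0 0 0 97;-11 9 20 0 0 0 97;-15 13 20 0 0 0 97;-17 17 20 0 0 0 97;-19 20 20 0 0 0 97"

```text
clock: 33.6
tcp_pos: [0.3083, 0.3018, 0.2362]
orientation: [-0.642, -0.284, 0.29, 0.651]
force: [-1.1, -0.7, -0.1]
finger_gap: 0.622
```

```bash
python3 look.py k
```

```text
33.7 [0.30780767 0.30226288 0.235979  ] [0.32873039 0.00924496 0.70450673] 0.6127483256790688
```

View pics/side_k.png

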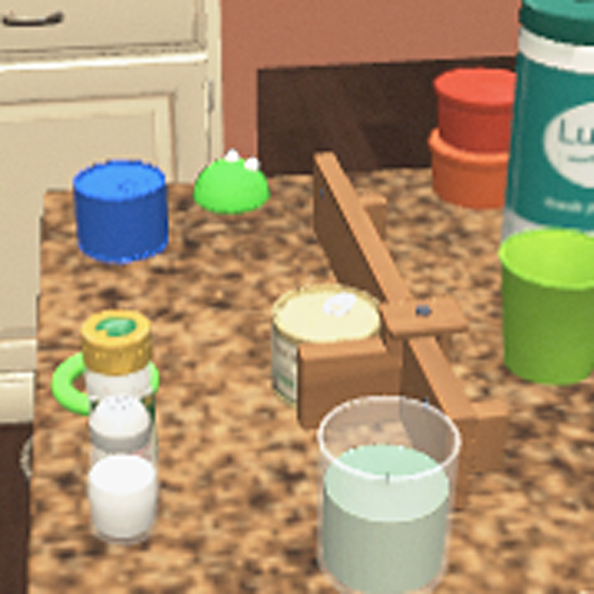

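View pics/top_k.png

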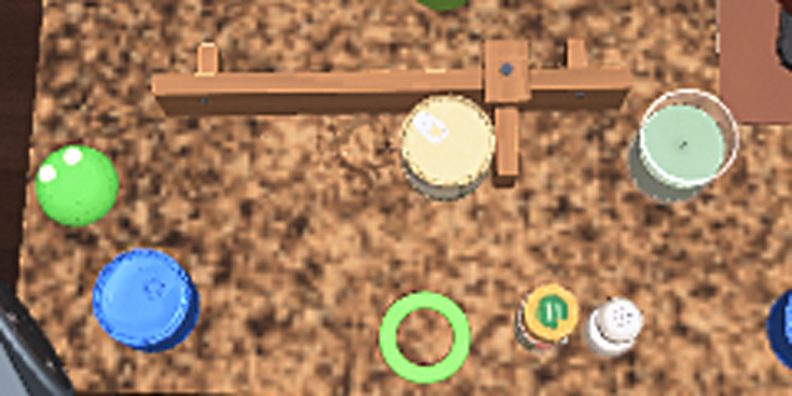

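Run:
```python
from h import *
j=cv2.imread("pics/side_j_full.png");k=cv2.imread("pics/side_k_full.png");t0=cv2.imread("pics/top0.png");tk=cv2.imread("pics/top_k_full.png");s0=cv2.imread("pics/side0.png")
def sh(a,b,r):
    x0,y0,x1,y1=r;g=lambda i:cv2.cvtColor(i,cv2.COLOR_BGR2GRAY)[y0:y1,x0:x1].astype(np.float32)
    return cv2.phaseCorrelate(g(a),g(b),cv2.createHanningWindow((x1-x0,y1-y0),cv2.CV_32F))
print('tin j->k',sh(j,k,(288,206,322,242)))
print('saddle top',sh(t0,tk,(302,174,325,200)),'saddle side',sh(s0,k,(322,205,350,228)),'cheek front side',sh(s0,k,(295,228,325,250)))
c=np.hstack([cv2.resize(i[200:255,280:350],None,fx=5.5,fy=5.5,interpolation=cv2.INTER_CUBIC) for i in(j,k)]);cv2.imwrite("pics/jk.png",c)
c=cv2.resize(tk[188:228,275:325],None,fx=14,fy=14,interpolation=cv2.INTER_CUBIC);cv2.imwrite("pics/tk.png",c)
```

```text
tin j->k ((-0.04843682924574111, -0.04260297700720628), 0.984689215267146)
saddle top ((-0.01282794167697432, 0.5904317946233508), 0.9819381237030029) saddle side ((-0.1542030926869682, -0.0028099555016716238), 0.9978840519984563) cheek front side ((-0.10198815591147259, -0.10271261649851127), 0.982110222015116)
```

View pics/jk.png

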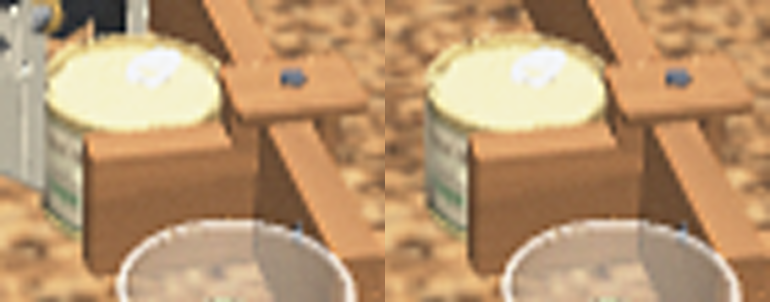

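View pics/tk.png

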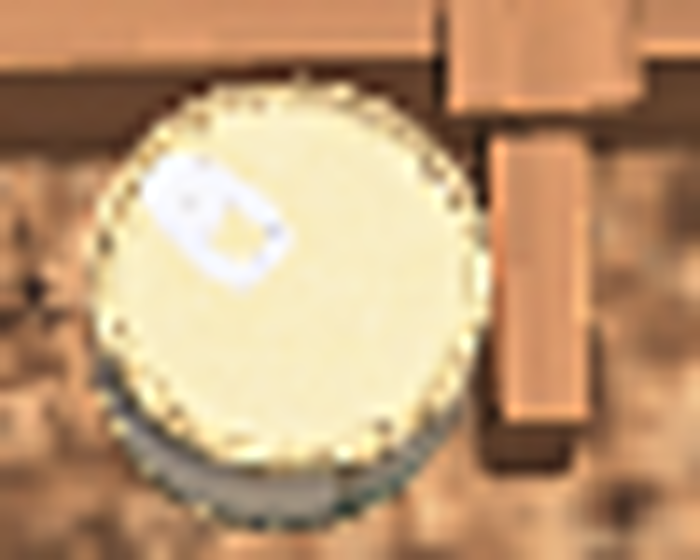

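```bash
python3 -c "
from station import ctrl
print(ctrl.finish_job())"
```

```text
the job is handed in; nothing more can be done
None
```

I pushed the cream-topped tin straight back until it touched the backboard, slid it right along the board to the stop, then backed off and handed the job in at about 34 s. No verdict was reported.

- **Board:** The tin met the board with a peak of about 9 N. It then slid along the board at about 5 N sideways, with about 5 N keeping it against the board.
- **Stop:** On the final press the sideways force at the tool reached 13.6 N. Taking off roughly 4.5 N of sliding friction, I estimate about 9 N reached the stop itself, within the 6–12 N asked.
- **Tin after release:** Pictures before and after letting go show it moved about 0.05 px. It touches both board and stop as far as the pictures can show, to about 1 mm.
- **Stop position:** Along the board it shows no shift in the top view (0.01 px), and the side view shows at most 0.15 px. One number disagrees: the top view gave 0.6 px across the board. The saddle on the board should rule out movement that way, so I put it down to the tin now being in that part of the picture; I did not check further.
- **Other things:** The frog, candle, ring and both jars look unmoved in the last pictures. So does the blue tin on the left; I did not check the one on the right.

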